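# Cull the misshapen brush blocks

### The arm

A 6-joint arm with a two-finger parallel gripper is mounted at the origin on the work surface. World frame = base frame: x ahead of the robot, y to its left, z up, the work surface at z = 0. Lengths are in m, angles in rad, forces in N, time in s.
With the tool pointing down it reaches from about 0.3 to 0.75 m from the base axis. Payload 8.5 kg.
Tool frame: the origin (TCP) lies on the centre line of the jaws, within the pads' length; the fingertips stand 11 mm ahead of it and the grasp point (between the pads) lies 8 mm behind it; z points along the fingers, y is the line along which they close (so a half turn about z gives the same grasp; the last joint's range is limited). The gripper opens to 88 mm and grips with 3 to 60 N. Pads are 18 mm wide; open, the fingers measure 123 mm over their backs; the gripper's body (75 mm by 187 mm) begins 45 mm behind the grasp point.
Start: joints at [-1.331, 0.381, 1.297, -0, 1.464, -0.215], TCP at [0.242, -0.494, 0.25] pointing down, gripper open.
Joint ranges: [-3.11, 3.11], [-0.89, 2.33], [0.22, 2.48], [-1.42, 4.56], [0.17, 2.85], [-2.88, 2.88]. Speed limits (rad/s): [2.39, 2.39, 3.14, 3.14, 3.14, 3.14].

### API

Orientations are given as [roll, pitch, yaw] about the fixed x, y, z axes, in that order (R = Rz(yaw) Ry(pitch) Rx(roll)).
In Python, from rig import * gives the robot as it stands.
- The arm moves only by the tool move_arm, never from a script. Its argument "motion" is a list of rows, each a list of 7 numbers: the turn, a rotation vector about the tool's x, y, z in degrees, then the shift along the tool's x, y, z in mm, then the opening, from -1 (shut) to 1 (fully open). In form: [[rx, ry, rz, tx, ty, tz, jaw], ...]. A call has 1 to 20 rows; each row is the pose to reach, as a shift and turn from the pose commanded when the call began, along the tool's axes at that moment; what a row does not reach only later rows make up. A row lasts 1/8 s, in which the tool goes at most 62.5 mm and 10.7 degrees, less where a joint would pass 70% of its speed; a pose out of reach is approached as far as the arm can. A call with a gripper value outside its range is refused whole. The fingers move at their own pace and stop on an object; "squeeze" is the grip in N (left out, the last holds). Time passes only in rows, so rows that repeat a pose let the fingers close. It gives the time, the measured TCP pose, the force, the opening and the grip force at its end, in the units of the state.
- read_state(): the state, without advancing time (a new reading comes with each control period).
- capture(name): name is "scene" or "top" or "wrist"; returns a dict with "image" (480x640x3 uint8, blue, green, red), "vertical_fov" (degrees; the focal length in pixels is half the picture's height over the tangent of half this angle, whatever the lens; pixels are square), "cx", "cy" (the principal point, pixels), "T" (4x4, takes a point from camera to world coordinates). Camera axes: x right, y down, z forward; pixel columns grow to the right and rows downward; lengths in m; the calibration is good to about 2 mm. A picture is of the moment at which its call begins. There is no depth.
- hand_in(): hands the job in; it is judged then, once.
The state is a dict: "clock": time; "q": joint angles; "qvel": joint speeds; "effort": joint torques, N m; "eef_pos": TCP position; "eef_rot": TCP orientation; "force": force on the tool from outside, world axes, zero at the start; "torque": the same for the moment, N m; "opening": finger opening in m; "grasp_force": force on a finger pad.
Only numpy, scipy, OpenCV 4.12 (cv2) and the standard library are available. Lean on these libraries where they do the work, as an engineer would, in place of code of your own. Each camera call takes 0.05 s, during which the arm holds its last target. There are 200 camera calls.

### The job

Six wooden brush blocks lie on the grey metal plate and two of them are scrap: one was sawn too short and one has a corner of its end broken away. Put these two into the shallow crate beside the plate so that they lie inside it, and leave the four good blocks lying where they are. Do not disturb the hand brush, the wrench or the tub.

Things in the scene. Friction and masses are not known exactly. Their poses are not given: they have to be found in the camera images.
- plate: flat grey sheet-metal plate fixed on the table, 290 x 320 x 6 mm (x, y, z), carrying the six blocks in two loose rows of three, their lengths roughly along its x. Origin at the centre of its underside.
- crate: shallow open-topped plastic crate fixed on the table, 220 x 200 x 55 mm (x, y, z) outside, walls and floor 5 mm thick, inside 210 x 190 mm. Origin at the centre of its underside, z up.
- block_short: scrap block sawn too short: pale wood, 75 x 40 x 24 mm (x, y, z), two rows of five tuft holes; lies flat on the plate. Origin at the centre of its underside, x along its length, z up.
- block_broken: scrap block with a broken corner: pale wood, outline 110 x 40 x 24 mm (x, y, z) like a good one, but the corner x above about +10 mm, y above -2 mm is missing over the full height, leaving an 18 mm wide tongue at the +x end; full 40 mm width from x = -55 to +10 mm. Lies flat on the plate. Origin at the centre of the underside of the complete outline, z up.
- block_1: a good block: plain pale wooden brush block, 110 x 40 x 24 mm (x, y, z), a full rectangle seen from above, two rows of seven small dark tuft holes on top; lies flat on the plate. Origin at the centre of its underside, x along its length, z up. To be left where it is.
- block_2: a good block: plain pale wooden brush block, 110 x 40 x 24 mm (x, y, z), a full rectangle seen from above, two rows of seven small dark tuft holes on top; lies flat on the plate. Origin at the centre of its underside, x along its length, z up. To be left where it is.
- block_3: a good block: plain pale wooden brush block, 110 x 40 x 24 mm (x, y, z), a full rectangle seen from above, two rows of seven small dark tuft holes on top; lies flat on the plate. Origin at the centre of its underside, x along its length, z up. To be left where it is.
- block_4: a good block: plain pale wooden brush block, 110 x 40 x 24 mm (x, y, z), a full rectangle seen from above, two rows of seven small dark tuft holes on top; lies flat on the plate. Origin at the centre of its underside, x along its length, z up. To be left where it is.
- bench_brush: bystander: bench hand brush standing on its bristles, wooden back 160 x 48 mm, bristles 165 x 64 mm in plan, its top 65 mm high, handle to -x, 290 mm long overall, bristles from 0 to 45 mm height. Origin on the table level 50 mm from the bristles' middle towards the handle.
- wrench: bystander: flat steel wrench lying on the table, about 200 mm long along its x. Origin at the middle of its underside.
- tub: bystander: small clear plastic tub, 90 mm across the rim, 50 mm high. Origin at the centre of its underside.
Mind the look-alikes: they are no part of the job. What is shaped like the block_broken but green or purple is not meant.

How it is judged:
At the end, for the whole second after the job is handed in: Both scrap blocks lie at rest in the crate: origin within 85 mm of its centre along both its axes and under 45 mm above its underside, length within 20 degrees of level, any face down. Good blocks and bystanders are within 30 mm of their starts (x of block_short in the frame of crate between -0.085 and 0.085 m and y of block_short in the frame of crate between -0.085 and 0.085 m and z of each of block_short, block_broken in the frame of crate below 0.045 m and angle between block_short's own x axis and vertical between 1.22 and 1.92 rad and linear speed of each of block_short, block_broken below 0.02 m/s and x of block_broken in the frame of crate between -0.085 and 0.085 m and y of block_broken in the frame of crate between -0.085 and 0.085 m and angle between block_broken's own x axis and vertical between 1.22 and 1.92 rad and distance of each of block_1, block_2, block_3, block_4, bench_brush, wrench, tub from where it was at the start of the episode below 0.03 m); the robot touches nothing.
It fails at once if a good block was moved more than 30 mm (distance of any of block_1, block_2, block_3, block_4 from where it was at the start of the episode above 0.03 m).
It fails at once if the hand brush, the wrench or the tub was moved more than 30 mm (distance of any of bench_brush, wrench, tub from where it was at the start of the episode above 0.03 m).
It also fails if it takes over 54 s, if anything falls off the work surface, if the arm or the gripper's body presses on something with over 40 N, if the wrist force passes 120 N, or if a joint passes its speed limit or range.

## Working session

There is one attempt and no reset: what is moved stays moved. The work goes in short steps, Python scripts to look and compute and a tool call to move; the robot and the scene stay as the last step left them, time stands still between calls to the robot, and variables do not carry over. Pictures are saved under pics/ and viewed, at most 10 in all, crops included, and the job is handed in when it is done.

Besides the shell and the picture viewer there is one more tool, called after "Request:" by a JSON object that holds its "fn" and its "kwargs". move_arm: Moves the arm, as the interface text tells. Its arguments: {"type":"object","properties":{"motion":{"type":"array"},"squeeze":{"type":"number"}},"required":["motion"]}

```bash
mkdir -p pics; cat > h.py <<'E'
from rig import *
import numpy as np, cv2
def shot(cam,name):
    c=capture(cam); cv2.imwrite('pics/'+name,c['image']); return c
def ray(c,u,v,z):
    f=240/np.tan(np.radians(c['vertical_fov'])/2)
    T=np.array(c['T']); d=T[:3,:3]@[(u-c['cx'])/f,(v-c['cy'])/f,1]; o=T[:3,3]
    return o+d*(z-o[2])/d[2]
E
python3 - <<'E'
from h import *
import pickle
c=shot('top','top.png'); pickle.dump(c,open('top.pkl','wb')); print(np.array(c['T']).round(3),c['vertical_fov'],c['cx'],c['cy']); s=read_state();print(s['eef_pos'],s['eef_rot'],s['opening'])
E
```

```text
[[-0.013 -0.997  0.081  0.4  ]
 [-1.     0.011 -0.019 -0.015]
 [ 0.018 -0.081 -0.997  1.846]
 [ 0.     0.     0.     1.   ]] 42.49331113093429 328.88499838436115 231.24736415645228
[ 0.24154665 -0.49383744  0.24915896] [-3.14020573e+00 -3.10060252e-04  4.54837197e-01] 0.0883782706659299
```

View pics/top.png

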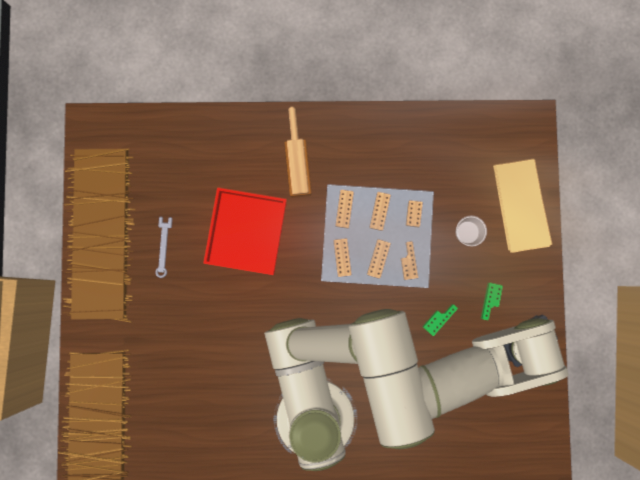

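The plate is at about (378,236) and the red crate at about (245,231). Candidates:
- **Full blocks:** (344,209), (380,211), (342,257) and (379,258).
- **Short block:** (414,213).
- **Notched block:** (410,260).
- **Green look-alikes, ignored:** (440,320) and (492,300).

I choose (414,213) and (410,260), and will check both in one crop.

```bash
python3 - <<'E'
from h import *
import pickle
c=pickle.load(open('top.pkl','rb')); im=c['image']
cv2.imwrite('pics/crop.png',cv2.resize(im[180:292,315:440],None,fx=5,fy=5,interpolation=cv2.INTER_CUBIC))
hsv=cv2.cvtColor(im,cv2.COLOR_BGR2HSV)
m=cv2.inRange(hsv,(5,70,120),(25,255,255)); m[:, :325]=0; m[:,430:]=0; m[:188]=0;m[282:]=0
m=cv2.morphologyEx(m,cv2.MORPH_CLOSE,np.ones((3,3)))
for k in cv2.findContours(m,cv2.RETR_EXTERNAL,cv2.CHAIN_APPROX_NONE)[0]:
    if cv2.contourArea(k)<50: continue
    w=np.array([ray(c,u,v,.03)[:2] for u,v in k[:,0]],np.float32)*1000
    print(np.round(k[:,0].mean(0)),[np.round(x,1) for x in cv2.minAreaRect(w)],np.round(cv2.boxPoints(cv2.minAreaRect(w))).tolist())
r=cv2.inRange(hsv,(0,150,80),(4,255,255)); k=max(cv2.findContours(r,cv2.RETR_EXTERNAL,cv2.CHAIN_APPROX_NONE)[0],key=cv2.contourArea)
w=np.array([ray(c,u,v,.055)[:2] for u,v in k[:,0]],np.float32)*1000
print('crate',cv2.minAreaRect(w),cv2.boxPoints(cv2.minAreaRect(w)))
E
```

```text
[409. 262.] [array([ 458.5, -280.6]), array([107.3,  39.9]), np.float64(7.8)] [[403.0, -268.0], [408.0, -308.0], [514.0, -293.0], [509.0, -254.0]]
[378. 258.] [array([ 464.9, -193.6]), array([ 39.2, 108.7]), np.float64(72.2)] [[407.0, -196.0], [511.0, -229.0], [523.0, -191.0], [419.0, -158.0]]
[342. 257.] [array([470.1, -86.6]), array([108.9,  39.3]), np.float64(5.9)] [[414.0, -73.0], [418.0, -112.0], [526.0, -101.0], [522.0, -61.0]]
[414. 213.] [array([ 597.8, -301.5]), array([40. , 74.5]), np.float64(82.4)] [[558.0, -316.0], [632.0, -326.0], [637.0, -287.0], [564.0, -277.0]]
[380. 211.] [array([ 606.4, -200. ]), array([ 39.4, 109.5]), np.float64(76.6)] [[549.0, -207.0], [655.0, -232.0], [664.0, -193.0], [558.0, -168.0]]
[344. 208.] [array([614.5, -94.8]), array([ 38.8, 109.3]), np.float64(81.5)] [[558.0, -106.0], [666.0, -122.0], [671.0, -84.0], [563.0, -68.0]]
crate ((549.2659301757812, 195.37802124023438), (207.67430114746094, 225.28445434570312), 79.82917022705078) [[420.05786  113.063385]
 [641.8021    73.28183 ]
 [678.474    277.69266 ]
 [456.72974  317.4742  ]]
```

View pics/crop.png

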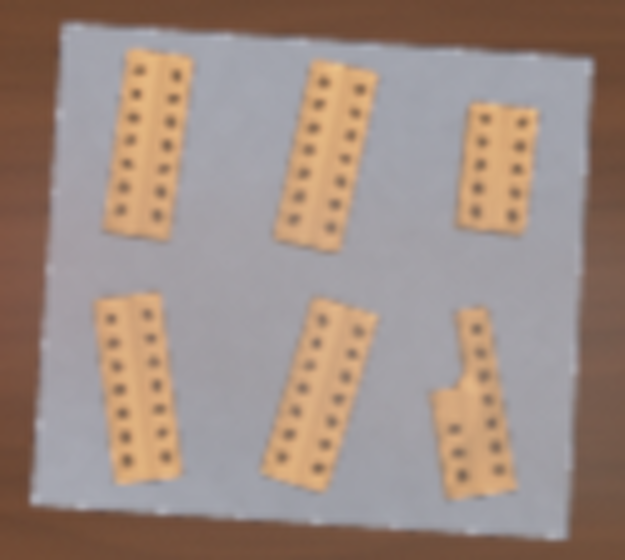

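The crop confirms it. The short block (five hole pairs) is at crop (497,168). The broken block is at (475,410), its tongue on the far right side and its full-width part near the robot. I'll go above the broken block's full-width part at world (446,-282), yaw 8°.

```bash
cat >> h.py <<'E'
from scipy.spatial.transform import Rotation as Ro
def delta(x,y,z,yaw):
    s=read_state(); R=Ro.from_euler('xyz',s['eef_rot'])
    G=Ro.from_euler('xyz',[180,0,yaw],degrees=True)
    return (R.inv()*G).as_rotvec(degrees=True).round(1), (R.inv().apply(np.array([x,y,z])/1000-s['eef_pos'])*1000).round(1), s['clock']
E
python3 -c "
from h import *
print(delta(446,-282,170,7.8))"
```

```text
(array([-0.1, -0. , 18.3]), array([ 276.7, -100.4,   79.4]), 0.05)
```

Request:
{"fn": "move_arm", "kwargs": {"motion": [[0, 0, 6, 60, -20, 0, 0.36], [0, 0, 12, 115, -40, 10, 0.36], [0, 0, 18.3, 170, -60, 30, 0.36], [0, 0, 18.3, 225, -80, 55, 0.36], [0, 0, 18.3, 277, -100, 79, 0.36], [0, 0, 18.3, 277, -100, 79, 0.36], [0, 0, 18.3, 277, -100, 79, 0.36], [0, 0, 18.3, 277, -100, 79, 0.36]], "squeeze": 25}}

```text
clock: 1.05
eef_pos: [0.446, -0.2838, 0.1713]
eef_rot: [3.141, -0.0, 0.134]
force: [0.5, -0.1, -0.4]
opening: 0.0596
grasp_force: 0.0
```

```bash
python3 - <<'E'
from h import *
c=shot('wrist','w1.png'); im=c['image']
hsv=cv2.cvtColor(im,cv2.COLOR_BGR2HSV)
m=cv2.inRange(hsv,(5,70,120),(25,255,255)); m=cv2.morphologyEx(m,cv2.MORPH_CLOSE,np.ones((9,9)))
for k in cv2.findContours(m,cv2.RETR_EXTERNAL,cv2.CHAIN_APPROX_NONE)[0]:
    if cv2.contourArea(k)<3000: continue
    w=np.array([ray(c,u,v,.03)[:2] for u,v in k[:,0]],np.float32)*1000
    print(np.round(k[:,0].mean(0)),cv2.boundingRect(k),[np.round(x,1) for x in cv2.minAreaRect(w)])
s=read_state(); print(s['clock'],s['eef_pos'],np.degrees(s['eef_rot']),s['opening']); print(delta(446,-282,20,7.8))
E
```

```text
[406. 414.] (190, 379, 450, 45) [array([ 301.5, -390.4]), array([ 46.3, 408.5]), np.float64(7.6)]
[322. 213.] (292, 140, 52, 139) [array([ 459.5, -279.7]), array([107.7,  39.2]), np.float64(7.4)]
[207. 186.] (157, 111, 102, 151) [array([ 465.1, -194.2]), array([ 42.2, 109.5]), np.float64(72.3)]
[480. 215.] (246, 0, 394, 397) [array([ 481.1, -405.9]), array([320.9, 313.4]), np.float64(82.9)]
[369.  37.] (332, 0, 78, 86) [array([ 585.1, -298.3]), array([40. , 55.9]), np.float64(82.5)]
[218.  32.] (175, 0, 84, 79) [array([ 576.4, -194.7]), array([44.4, 52. ]), np.float64(76.9)]
[ 71. 212.] (0, 0, 242, 397) [array([419.3, -97.1]), array([242.4, 214.6]), np.float64(57.5)]
1.1 [ 0.4459421  -0.28374876  0.17126004] [ 1.79948941e+02 -3.08756832e-02  7.64736365e+00] 0.059958544863912396
(array([ 0.1, -0. , -0.2]), array([  0.2,  -1.9, 151.3]), 1.1)
```

View pics/w1.png

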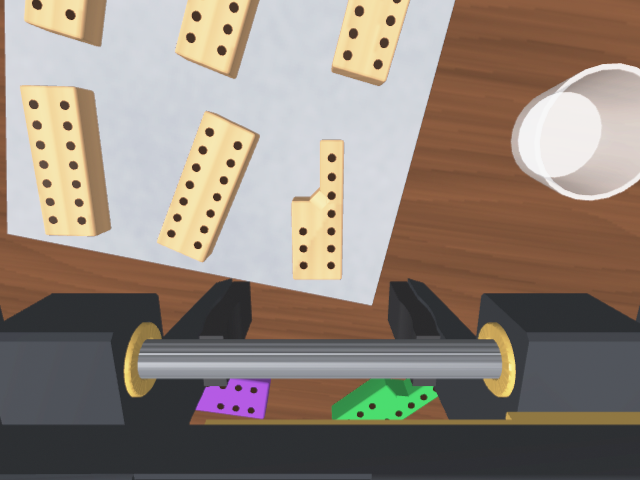

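The wrist view shows the broken block at about (320,213), with its tongue up and to the right. This agrees with the top view to within 1.5 mm. The purple and green look-alikes are at the bottom. Next I descend, grip and lift.

Request:
{"fn": "move_arm", "kwargs": {"motion": [[0, 0, 0, 0, -2, 50, 0.36], [0, 0, 0, 0, -2, 100, 0.36], [0, 0, 0, 0, -2, 130, 0.36], [0, 0, 0, 0, -2, 151, 0.36], [0, 0, 0, 0, -2, 151, 0.36], [0, 0, 0, 0, -2, 151, -0.3], [0, 0, 0, 0, -2, 151, -0.3], [0, 0, 0, 0, -2, 151, -0.3], [0, 0, 0, 0, -2, 151, -0.3], [0, 0, 0, 0, -2, 140, -0.3], [0, 0, 0, 0, -2, 100, -0.3], [0, 0, 0, 0, -2, 50, -0.3], [0, 0, 0, 0, -2, 20, -0.3], [0, 0, 0, 0, -2, 20, -0.3]], "squeeze": 25}}

```text
clock: 2.85
eef_pos: [0.4468, -0.2809, 0.153]
eef_rot: [3.138, -0.003, 0.136]
force: [0.8, 0.0, -1.0]
opening: 0.0397
grasp_force: 25.0
```

```bash
python3 - <<'E'
from h import *
# crate frame: centre (549,195), yaw -10.2; block origin at y_c=+38 ; TCP is 13 mm behind block origin
a=np.radians(-10.2); 
for yc in (38,-38):
    for xo in (-13,0): print(yc,xo,np.round([549+xo*np.cos(a)-yc*np.sin(a),195+xo*np.sin(a)+yc*np.cos(a)],1))
p=[549-13*np.cos(a)-38*np.sin(a),195-13*np.sin(a)+38*np.cos(a)]
print(delta(*p,160,-10.2)); s=read_state(); print(s['opening'],s['grasp_force'])
E
```

```text
38 -13 [542.9 234.7]
38 0 [555.7 232.4]
-38 -13 [529.5 159.9]
-38 0 [542.3 157.6]
(array([ 0.2, -0.2, 18. ]), array([ 165. , -497.8,   -8.3]), 2.85)
0.039717334542601686 24.999897703528404
```

Request:
{"fn": "move_arm", "kwargs": {"motion": [[0, 0, 2, 10, -30, -4, -0.3], [0, 0, 4, 27, -80, -8, -0.3], [0, 0, 6, 43, -130, -8, -0.3], [0, 0, 8, 60, -180, -8, -0.3], [0, 0, 10, 76, -230, -8, -0.3], [0, 0, 12, 93, -280, -8, -0.3], [0, 0, 14, 109, -330, -8, -0.3], [0, 0, 16, 126, -380, -8, -0.3], [0, 0, 18, 142, -430, -8, -0.3], [0, 0, 18, 159, -480, -8, -0.3], [0, 0, 18, 165, -498, -8, -0.3], [0, 0, 18, 165, -498, -8, -0.3], [0, 0, 18, 165, -498, -8, -0.3]]}}

```text
clock: 4.47
eef_pos: [0.5423, 0.2338, 0.1583]
eef_rot: [3.141, 0.001, -0.18]
force: [0.3, -0.1, -0.6]
opening: 0.0397
grasp_force: 25.0
```

```bash
python3 - <<'E'
from h import *
c=shot('top','t2.png'); cv2.imwrite('pics/t2c.png',cv2.resize(c['image'][150:300,180:330],None,fx=3,fy=3))
c=shot('wrist','w2.png')
print(delta(542.9,234.7,23,-10.2)); s=read_state(); print(s['opening'],s['grasp_force'],s['q'][5])
E
```

```text
(array([ 0. ,  0. , -0.1]), array([  0.2,  -1.1, 135.7]), 4.575)
0.03951400935180998 24.99983958899975 1.9579393566171157
```

View pics/w2.png

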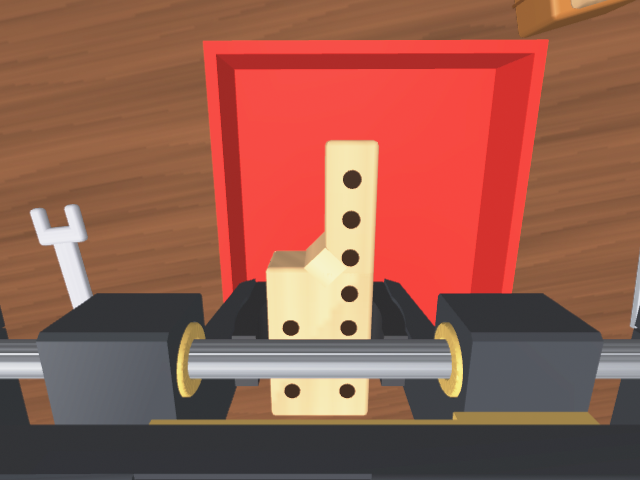

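The wrist view shows the broken block held straight, tongue at (350,200), over the crate. The crate's far rim corners are at (204,41) and (547,41). I'll use those corners to check the crate pose.

```bash
python3 - <<'E'
from h import *
c=capture('wrist'); A=ray(c,204,41,.055)[:2]*1000;B=ray(c,547,41,.055)[:2]*1000
u=(A-B)/np.linalg.norm(A-B); x=np.array([u[1],-u[0]]); print(A,B,np.linalg.norm(A-B),np.degrees(np.arctan2(x[1],x[0])),'centre',(A+B)/2-x*110)
E
```

```text
[676.64795723 278.82173673] [640.26542462  79.56033172] 202.55566199068474 -10.347478471103974 centre [550.24567211 198.94895433]
```

Request:
{"fn": "move_arm", "kwargs": {"motion": [[0, 0, 0, 1, -3, 40, -0.3], [0, 0, 0, 1, -3, 80, -0.3], [0, 0, 0, 1, -3, 110, -0.3], [0, 0, 0, 1, -3, 128, -0.3], [0, 0, 0, 1, -3, 136, -0.3], [0, 0, 0, 1, -3, 136, -0.3], [0, 0, 0, 1, -3, 136, 0.14], [0, 0, 0, 1, -3, 136, 0.14], [0, 0, 0, 1, -3, 136, 0.14], [0, 0, 0, 1, -3, 120, 0.14], [0, 0, 0, 1, -3, 80, 0.14], [0, 0, 0, 1, -3, 30, 0.14], [0, 0, 0, 1, -3, 0, 0.14], [0, 0, 0, 1, -3, 0, 0.14]]}}

```text
clock: 6.38
eef_pos: [0.5448, 0.2382, 0.1619]
eef_rot: [-3.139, -0.005, -0.179]
force: [0.4, 0.6, -1.0]
opening: 0.0499
grasp_force: 0.0
```

```bash
python3 - <<'E'
from h import *
print(delta(598.5,-301,170,-7.6)); s=read_state(); print(s['q'],s['force'],s['opening'])
E
```

```text
(array([-0.1, -0.3, -2.6]), array([148.7, 521. ,  -8.4]), 6.375)
[2.13170058e-01 5.28632328e-01 1.31232547e+00 1.89398807e-05
 1.29475894e+00 1.96260803e+00] [ 0.39545605  0.59776177 -0.9619951 ] 0.049854799003200105
```

Request:
{"fn": "move_arm", "kwargs": {"motion": [[0, 0, -0.5, 8, 30, -6, 0.36], [0, 0, -1, 23, 80, -8, 0.36], [0, 0, -1, 37, 130, -8, 0.36], [0, 0, -1, 51, 180, -8, 0.36], [0, 0, -2, 66, 230, -8, 0.36], [0, 0, -2, 80, 280, -8, 0.36], [0, 0, -2, 94, 330, -8, 0.36], [0, 0, -2, 108, 380, -8, 0.36], [0, 0, -2.6, 123, 430, -8, 0.36], [0, 0, -2.6, 137, 480, -8, 0.36], [0, 0, -2.6, 148, 521, -8, 0.36], [0, 0, -2.6, 148, 521, -8, 0.36], [0, 0, -2.6, 148, 521, -8, 0.36]]}}

```text
clock: 8.0
eef_pos: [0.5967, -0.3003, 0.1658]
eef_rot: [-3.14, 0.002, -0.133]
force: [0.1, 1.0, -0.6]
opening: 0.0596
grasp_force: 0.0
```

```bash
python3 - <<'E'
from h import *
c=shot('wrist','w3.png'); im=c['image']
hsv=cv2.cvtColor(im,cv2.COLOR_BGR2HSV)
m=cv2.inRange(hsv,(5,70,120),(25,255,255)); m=cv2.morphologyEx(m,cv2.MORPH_CLOSE,np.ones((9,9)))
for k in cv2.findContours(m,cv2.RETR_EXTERNAL,cv2.CHAIN_APPROX_NONE)[0]:
    if cv2.contourArea(k)<2000: continue
    w=np.array([ray(c,u,v,.03)[:2] for u,v in k[:,0]],np.float32)*1000
    print(np.round(k[:,0].mean(0)),cv2.boundingRect(k),[np.round(x,1) for x in cv2.minAreaRect(w)])
print(delta(598.5,-301,20,-7.6),read_state()['opening'])
E
```

```text
[404. 414.] (192, 379, 448, 46) [array([ 433.3, -364. ]), array([398.8,  46.5]), np.float64(82.6)]
[320. 226.] (294, 178, 53, 97) [array([ 599.5, -300.7]), array([39.3, 75.2]), np.float64(82.5)]
[ 58. 232.] (13, 170, 90, 131) [array([ 617.8, -101.3]), array([ 52.5, 104.1]), np.float64(81.6)]
[190. 226.] (162, 160, 61, 142) [array([ 607.3, -202.1]), array([ 44.1, 110.4]), np.float64(76.8)]
[378. 144.] (0, 0, 640, 397) [array([ 598.5, -315.6]), array([491.7, 303.2]), np.float64(82.3)]
(array([-0. ,  0.1,  0. ]), array([  1.9,   1. , 146.2]), 8.05) 0.05972506708710489
```

View pics/w3.png

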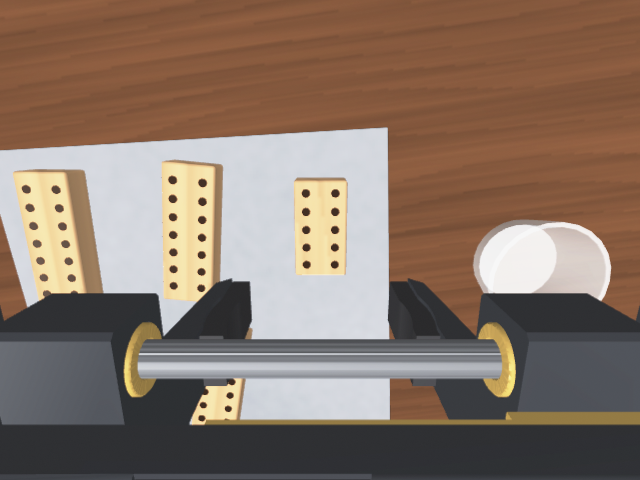

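The short block, with five hole pairs, is at (320,226) and measures 39 x 75 mm. Its yaw matches the gripper. Next I descend, grip and lift.

Request:
{"fn": "move_arm", "kwargs": {"motion": [[0, 0, 0, 2, 1, 50, 0.36], [0, 0, 0, 2, 1, 100, 0.36], [0, 0, 0, 2, 1, 130, 0.36], [0, 0, 0, 2, 1, 146, 0.36], [0, 0, 0, 2, 1, 146, 0.36], [0, 0, 0, 2, 1, 146, -0.3], [0, 0, 0, 2, 1, 146, -0.3], [0, 0, 0, 2, 1, 146, -0.3], [0, 0, 0, 2, 1, 146, -0.3], [0, 0, 0, 2, 1, 135, -0.3], [0, 0, 0, 2, 1, 95, -0.3], [0, 0, 0, 2, 1, 45, -0.3], [0, 0, 0, 2, 1, 10, -0.3], [0, 0, 0, 2, 1, 10, -0.3]]}}

```text
clock: 9.8
eef_pos: [0.5996, -0.3029, 0.1602]
eef_rot: [3.139, -0.005, -0.133]
force: [0.6, -0.6, -1.0]
opening: 0.0398
grasp_force: 25.0
```

```bash
python3 - <<'E'
from h import *
a=np.radians(-10.3); p=[550-(-40)*-np.sin(a)*-1*-1,0]
x=550-(-40)*np.sin(a); y=198+(-40)*np.cos(a); print(x,y)
print(delta(x,y,160,-10.3),read_state()['opening'],read_state()['grasp_force'])
E
```

```text
542.847911395346 158.64459848265832
(array([ 0.2, -0.3,  2.7]), array([-117.6, -449.9,   -1.8]), 9.8) 0.03976688177933937 24.999902551062405
```

Request:
{"fn": "move_arm", "kwargs": {"motion": [[0, 0, 0.5, -8, -30, 0, -0.3], [0, 0, 1, -21, -80, 0, -0.3], [0, 0, 1, -34, -130, 0, -0.3], [0, 0, 1.5, -47, -180, 0, -0.3], [0, 0, 2, -60, -230, 0, -0.3], [0, 0, 2, -73, -280, 0, -0.3], [0, 0, 2.5, -86, -330, 0, -0.3], [0, 0, 2.7, -99, -380, 0, -0.3], [0, 0, 2.7, -112, -430, 0, -0.3], [0, 0, 2.7, -118, -450, 0, -0.3], [0, 0, 2.7, -118, -450, 0, -0.3], [0, 0, 2.7, -118, -450, 0, -0.3]]}}

```text
clock: 11.3
eef_pos: [0.5417, 0.1584, 0.1561]
eef_rot: [3.141, 0.001, -0.181]
force: [-0.8, 0.5, -1.2]
opening: 0.0396
grasp_force: 25.0
```

```bash
python3 - <<'E'
from h import *
c=shot('wrist','w4.png'); print(delta(543,158.6,23,-10.3),read_state()['grasp_force'])
E
```

```text
(array([ 0. ,  0. , -0.1]), array([  1.1,  -0.6, 133.3]), 11.35) 24.99990372452885
```

View pics/w4.png

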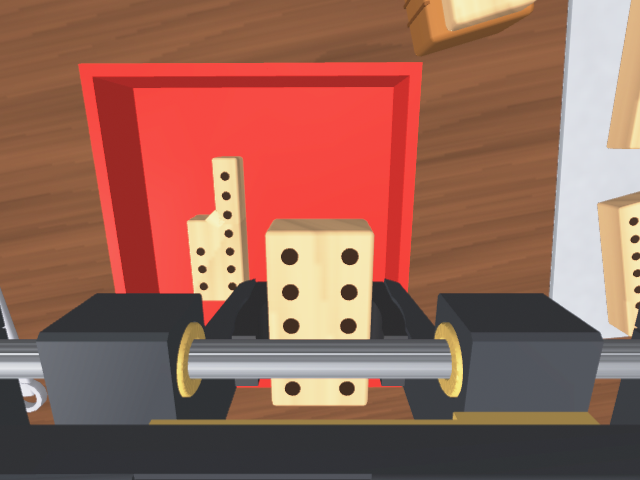

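The broken block lies flat in the crate around (215,230), on the left side. The held short block is over the free right half, so I lower it and release.

Request:
{"fn": "move_arm", "kwargs": {"motion": [[0, 0, 0, 1, -1, 40, -0.3], [0, 0, 0, 1, -1, 80, -0.3], [0, 0, 0, 1, -1, 108, -0.3], [0, 0, 0, 1, -1, 126, -0.3], [0, 0, 0, 1, -1, 134, -0.3], [0, 0, 0, 1, -1, 134, -0.3], [0, 0, 0, 1, -1, 134, 0.14], [0, 0, 0, 1, -1, 134, 0.14], [0, 0, 0, 1, -1, 134, 0.14], [0, 0, 0, 1, -1, 118, 0.14], [0, 0, 0, 1, -1, 78, 0.14], [0, 0, 0, 1, -1, 30, 0.14], [0, 0, 0, -40, -1, -30, 0.14], [0, 0, 0, -90, -1, -60, 0.14], [0, 0, 0, -130, -1, -60, 0.14], [0, 0, 0, -130, -1, -60, 0.14]]}}

```text
clock: 13.35
eef_pos: [0.4119, 0.1842, 0.2186]
eef_rot: [-3.141, -0.002, -0.179]
force: [0.1, -1.0, -1.1]
opening: 0.0503
grasp_force: 0.0
```

```bash
python3 - <<'E'
from h import *
c=shot('wrist','w5.png'); c=shot('top','t5.png'); cv2.imwrite('pics/t5c.png',np.vstack([cv2.resize(capture('wrist')['image'],(440,330)),cv2.resize(c['image'][90:320,140:580],(440,230))]))
E
```

```text
(no output)
```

View pics/t5c.png

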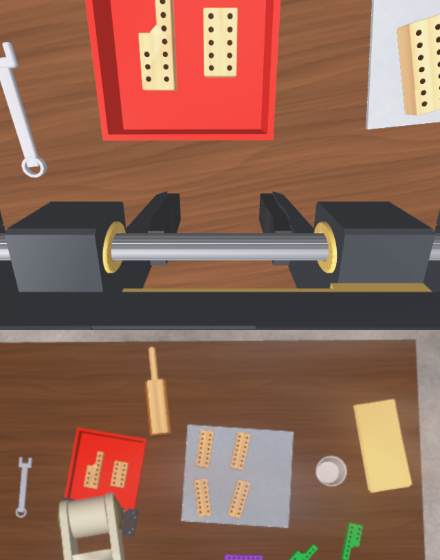

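Both scrap blocks lie flat in the crate, at (155,60) and (220,42) in the wrist half. In the top view the four good blocks, brush, wrench and tub are unmoved and the arm is clear.

```bash
python3 -c "
from rig import *
print(hand_in())"
```

```text
the job is handed in; nothing more can be done
None
```

The short block and the broken block are lying flat in the crate, the other items look undisturbed in the last pictures, and I handed the job in at about 13.5 s; no verdict came back.

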